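# Change the gauge on the hook inside the gauge cabinet

### The arm

A 7-joint arm with a two-finger parallel gripper is mounted at the origin on a cart in front of the work surface, level with it; the furniture and walls round the work are solid. World frame = base frame: x ahead of the robot, y to its left, z up, the work surface at z = 0. Lengths are in m, angles in rad, forces in N, time in s.
With the tool pointing down it reaches from about 0.425 to 0.95 m from the base axis. Payload 4.7 kg.
Tool frame: the origin (TCP) lies on the centre line of the jaws, within the pads' length; the fingertips stand robot.nose_length ahead of it and the grasp point (between the pads) lies 8 mm behind it (robot.nose_length is the distance from the TCP to the fingertips, in m); z points along the fingers, y is the line along which they close (so a half turn about z gives the same grasp; the last joint's range is limited). The gripper opens to 85 mm and grips with 20 to 120 N. Pads are 22 mm wide; open, the fingers measure 114 mm over their backs; the gripper's body (76 mm by 85 mm) begins 54 mm behind the grasp point. The pads swing forward as they close: fully open they stand 13 mm farther back than shut.
Start: joints at [-1.242, 0.469, -0.049, 1.532, 0.024, 1.141, -0.082], TCP at [0.236, 0.632, 0.242] pointing down, gripper open.
Joint ranges: [-2.59, 2.59], [-0.33, 1.99], [-1.39, 1.29], [0.1, 2.45], [-1.04, 4.18], [0.21, 1.99], [-2.66, 2.66]. Speed limits (rad/s): [2.57, 2.57, 3.14, 3.14, 3.14, 3.14, 3.14].

### API

Orientations are given as [roll, pitch, yaw] about the fixed x, y, z axes, in that order (R = Rz(yaw) Ry(pitch) Rx(roll)).
In Python, from plant import robot gives the robot as it stands. Calls block until the motion is done:
- robot.goto(position, orientation): joint-space move of the TCP to a pose.
- robot.move_straight(position, vel=0.15, attitude=None, contact_N=None): straight line of the TCP; attitude=None keeps the orientation; vel is the mean speed in m/s. With contact_N (N) it stops when the force on the tool has changed by that much, and returns True; else False.
- robot.move_joints(angles): joint-space move.
- robot.grip(opening, strength=None): opening from 0.0 (shut) to 1.0 (fully open); strength is the grip in N (None keeps the last); returns when the fingers have stopped.
- robot.sleep(seconds).
- robot.inverse_kinematics(position, orientation): joint angles nearest the present ones, or None.
- robot.sense(): the state.
- robot.grab_frame(name): name is "scene" or "top"; returns a dict with "image" (420x560x3 uint8, red, green, blue), "range_z" (420x560 float32, m along the optical axis (not along the pixel's ray), 0 where there is no reading), "fx", "fy", "cx", "cy" (pixels), "R" (3x3) and "t" (3): a world point X has camera coordinates R X + t. Camera axes: x right, y down, z forward; pixel columns grow to the right and rows downward; lengths in m; the calibration is good to about 2 mm. A picture is of the moment at which its call begins.
A pose or a line that the arm cannot do raises robot.IKError and nothing moves.
- robot.close_job(): hands the job in; it is judged then, once.
The state is a dict: "t": time; "joint_pos": joint angles; "joint_velocities": joint speeds; "effort": joint torques, N m; "tcp_pos": TCP position; "tcp_rot": TCP orientation; "wrist_force": force on the tool from outside, world axes, zero at the start; "torque": the same for the moment, N m; "opening": opening from 0.0 (shut) to 1.0 (fully open); "gripper_force": force on a finger pad.
Only numpy, scipy, OpenCV 4.12 (cv2) and the standard library are available. Lean on these libraries where they do the work, as an engineer would, in place of code of your own. Each camera call takes 0.05 s, during which the arm holds its last target. There are 200 camera calls.

### The job

Change the gauge in the cabinet: take the worn gauge with the forked end off the hook, out through the opening, and set it on the empty stand, eye end up, leaning as the other one does; then hang the gauge with the single tongue on the hook by its eye and let go. Keep the gauges and the gripper from touching the frame round the cabinet's opening, and leave the oil can and the scriber tin where they stand.

Things in the scene. Friction and masses are not known exactly. Their poses are not given: they have to be found in the camera images.
- cabinet: gauge cabinet of grey sheet steel, 270 mm wide, 335 mm high, 115 mm deep, plywood inside at the back, closed but for the opening in its front, fixed to the bench. Origin: centre of its underside; x points into the cabinet (level, from front to back), y to its left seen from the front, z up. The front face is at x = -57.5 mm.
- face_frame: front frame of the cabinet, 6 mm thick, from x = -57.5 to -51.5 mm in the cabinet's axes (same origin and axes as the cabinet). Its opening is 240 mm wide (y = -120 to 120 mm) and 225 mm high (z = 75 to 300 mm). It must not be touched.
- hook: steel hook inside the cabinet on its middle line, 7 mm round bar pointing level to the opening (-x). Origin: on the bar's axis at the middle of its free part, 194 mm above the bench, 34 mm behind the inside of the frame; axes as the cabinet's. Stop disc (34 mm diameter) 8 mm behind the origin. A gauge hangs between tip and disc, its eye's centre then about 9.5 mm below the bar's axis.
- hook_tip (a point): rounded end of the hook: from 8 mm before the hook's origin the bar bends up; its extreme end lies 18 mm before and 9 mm above the hook's origin, which is where this point is. Axes as the cabinet's.
- fork_gauge_mid (a point): worn gauge, hanging on the hook at the start: flat steel gauge plate, 40 mm wide, 8 mm thick, 110 mm long, 0.1 to 0.17 kg; the upper 74 mm is full width with a round hole of 26 mm (the eye), whose centre is 22 mm below the top edge; the lowest 36 mm is a fork of two prongs, each 14 mm wide, with a gap of 12 mm. The point is half-way along its length and thickness. Axes: z along the length towards the eye, x through the thickness, y across the width (front and back alike).
- fork_gauge_eye (a point): centre of the fork gauge's eye, 33 mm from its mid point towards the eye end; axes as there.
- fork_gauge: the fork gauge as a body; origin at its mid point, axes as there.
- tongue_gauge_mid (a point): replacement gauge, leaning on its stand at the start: flat steel gauge plate, 40 mm wide, 8 mm thick, 110 mm long, 0.1 to 0.17 kg; the upper 74 mm is full width with a round hole of 26 mm (the eye), whose centre is 22 mm below the top edge; the lowest 36 mm is a single tongue 16 mm wide in the middle. The point is half-way along its length and thickness. Axes: z along the length towards the eye, x through the thickness, y across the width (front and back alike).
- tongue_gauge_eye (a point): centre of the tongue gauge's eye, 33 mm from its mid point towards the eye end; axes as there.
- tongue_gauge: the tongue gauge as a body; origin at its mid point, axes as there.
- stand_spare: the empty stand: easel on a 115 x 60 mm foot, fixed. A gauge leans on it 40 degrees back from upright, eye end up, lower end in a shallow open tray (13 mm room for its 8 mm thickness, 48 mm for its width), back on a strut 18 mm wide, so both long edges are free. Origin: on the bench under its middle; z up, x level from front to back, y to its left. 
- stand_spare_mid (a point): where the mid point of a gauge seated on the empty stand lies, 68 mm above the bench; the stand's axes. A seated gauge's length axis leans back 40 degrees, from z towards the stand's x.
- stand_spare_eye (a point): where the centre of the eye of a gauge seated on the empty stand lies, 93 mm above the bench; the stand's axes.
- stand_new: the stand on which the tongue gauge leans at the start, same make: easel on a 115 x 60 mm foot, fixed. A gauge leans on it 40 degrees back from upright, eye end up, lower end in a shallow open tray (13 mm room for its 8 mm thickness, 48 mm for its width), back on a strut 18 mm wide, so both long edges are free. Origin: on the bench under its middle; z up, x level from front to back, y to its left. 
- oil_can: bystander: green oil can with a bent spout, 68 x 85 x 176 mm, loose. Origin: centre of its underside.
- scriber_tin: bystander: round tin with scribers in it, 69 mm across, 128 mm high, loose. Origin: centre of its underside.
Mind the look-alikes: they are no part of the job. What is shaped like the fork_gauge but red is not meant.

How it is judged:
By the outcome, as a careful person would: the job done as asked, in the order asked, and still so for the second after the job is handed in, with the robot touching nothing.
It also fails if it takes over 72 s, if anything falls off the work surface, if the arm or the gripper's body presses on something with over 40 N, if the wrist force passes 120 N, or if a joint passes its speed limit or range.

## Working session

There is one attempt and no reset: what is moved stays moved. The work goes in short steps, each a Python script; the robot and the scene stay as the last script left them, time stands still between calls to the robot, and variables do not carry over. Pictures are saved under pics/ and viewed, at most 13 in all, crops included, and the job is handed in when it is done.

```bash
ls; mkdir -p pics; python3 - <<'E'
from plant import robot
import cv2,numpy as np
s=robot.sense();print({k:np.round(v,3) for k,v in s.items()},robot.nose_length)
for n in("scene","top"):
    f=robot.grab_frame(n);cv2.imwrite(f"pics/{n}0.png",cv2.resize(f["image"][:,:,::-1],(784,588)))
    np.savez(f"{n}0.npz",**f);print(n,f["fx"],f["cx"],f["cy"],np.round(f["R"],3).tolist(),np.round(f["t"],3),(f["range_z"]>0).mean())
E
```

```text
pics
{'t': np.float64(0.0), 'joint_pos': array([-1.242,  0.469, -0.049,  1.534,  0.024,  1.141, -0.082]), 'joint_velocities': array([-0.001, -0.001, -0.   , -0.   ,  0.   ,  0.001,  0.002]), 'effort': array([ 0.0000e+00, -5.1031e+01, -4.7000e-02, -2.3772e+01,  1.1000e-02,
        8.0000e-03,  0.0000e+00]), 'tcp_pos': array([0.236, 0.632, 0.241]), 'tcp_rot': array([-3.14 ,  0.   ,  2.784]), 'wrist_force': array([ 0.005,  0.639, -0.4  ]), 'torque': array([ 0.01 ,  0.001, -0.018]), 'gripper_force': np.float64(0.0), 'opening': np.float64(1.002)} 0.011
scene 466.3471397210595 281.9324139710785 207.05637161306421 [[0.636, -0.772, -0.013], [-0.591, -0.476, -0.652], [0.497, 0.422, -0.758]] [-0.304  0.411  0.837] 0.9958843537414966
top 503.45571999592 276.89493469011546 203.61490227513826 [[0.123, -0.992, -0.002], [-0.909, -0.112, -0.401], [0.398, 0.051, -0.916]] [-0.054  0.533  1.093] 0.9959141156462585
```

View pics/scene0.png

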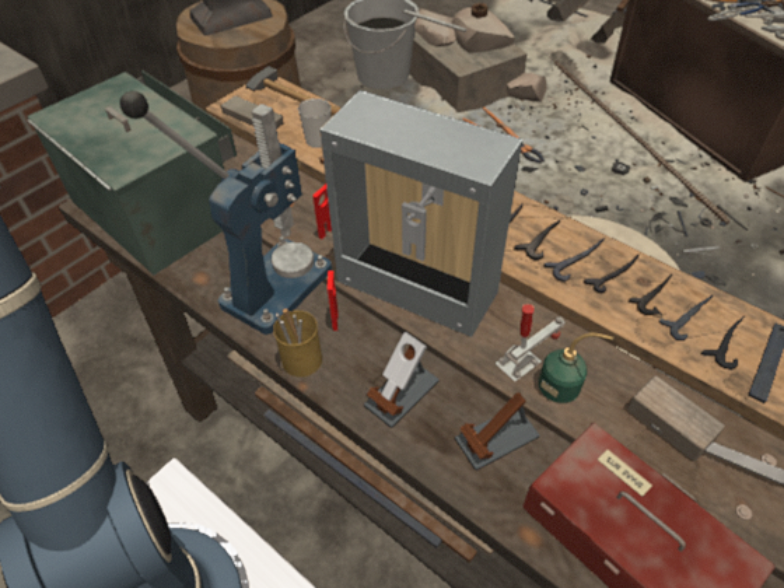

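View pics/top0.png

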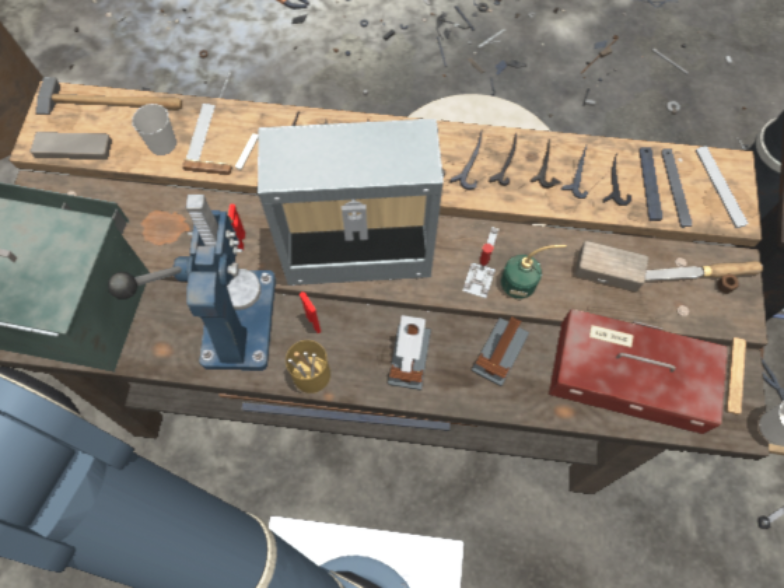

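The scene view shows the fork gauge hanging at (413,225), the tongue gauge leaning on its stand at (403,365), and the empty stand at (497,432). The red look-alikes are at (333,300) and (322,210), and a small clamp stands at (525,340). The oil can is at (563,375) and the tin at (298,343). Next I'll measure with both calibrated views.

```bash
cat >h.py <<'E'
import numpy as np,cv2
def cloud(f):
    d=f["range_z"];v,u=np.mgrid[:d.shape[0],:d.shape[1]]
    c=np.stack([(u-f["cx"])/f["fx"]*d,(v-f["cy"])/f["fy"]*d,d],-1)
    P=(c-f["t"])@f["R"]; P[d==0]=np.nan
    return P
def rect(p): # minAreaRect in mm
    (c,s,a)=cv2.minAreaRect((p[:,:2]*1000).astype(np.float32)); return np.round(c,1),np.round(s,1),round(a,2)
E
python3 - <<'E'
from h import *
for n in("scene","top"):
    f=dict(np.load(n+"0.npz"));P=cloud(f);hsv=cv2.cvtColor(f["image"],cv2.COLOR_RGB2HSV)
    z=P[...,2]
    print(n,'cloud z bench',np.nanpercentile(z[(abs(z)<.01)],[5,50,95]).round(4))
    m=(abs(z-.335)<.006)&(P[...,0]>.3)&(P[...,0]<1.1)&(abs(P[...,1])<.4)
    k=cv2.connectedComponentsWithStats(m.astype(np.uint8));i=1+k[2][1:,4].argmax();r=P[k[1]==i];print('roof',rect(r),len(r),np.median(r[:,2]))
    # key pixels (shown at 1.4)
    pts={'scene':dict(tonguetop=(408,345),tonguelow=(388,385),footA=(400,405),footB=(480,455),strutB=(505,415),trayB=(478,442),fork=(413,240),can=(565,372),tin=(300,350),redA=(333,300),redB=(322,210),clamp=(530,340)),
     'top':dict(tonguetop=(412,345),tonguelow=(408,365),footA=(420,375),footB=(515,345),strutB=(508,335),trayB=(490,368),fork=(354,225),can=(520,275),tin=(307,365),redA=(310,312),redB=(236,225),clamp=(488,255))}[n]
    for kk,(a,b) in pts.items():
        u,v=int(a/1.4),int(b/1.4);print(kk,P[v,u].round(3),f["image"][v,u],hsv[v,u])
E
```

```text
scene cloud z bench [-0.0047 -0.0012  0.0067]
roof (array([639.6,  82.9]), array([120.4, 270.6]), 10.98) 4874 0.33343385045654983
tonguetop [ 0.529  0.015 -0.001] [95 83 70] [16 67 95]
tonguelow [ 0.425 -0.03   0.044] [189 185 178] [ 19  15 189]
footA [ 0.426 -0.051  0.006] [85 87 86] [75  6 87]
footB [ 0.421 -0.203  0.035] [96 59 37] [ 11 157  96]
strutB [ 0.479 -0.203  0.071] [88 49 30] [ 10 168  88]
trayB [nan nan nan] [106  63  41] [ 10 156 106]
fork [0.621 0.077 0.139] [103 102  97] [ 25  15 103]
can [ 0.601 -0.231  0.068] [ 88 113  93] [ 66  56 113]
tin [0.374 0.105 0.072] [107  86  51] [ 19 133 107]
redA [0.473 0.128 0.085] [131  22  14] [  2 228 131]
redB [0.63  0.301 0.07 ] [122  24  21] [  1 211 122]
clamp [ 0.638 -0.151  0.041] [191 188 174] [ 25  23 191]
top cloud z bench [-0.0052 -0.0005  0.0066]
roof (array([642.4,  83.4]), array([119. , 270.1]), 10.65) 6168 0.3340647735369042
tonguetop [ 0.446 -0.041  0.078] [224 225 226] [105   2 226]
tonguelow [ 0.42  -0.037  0.046] [226 227 228] [105   2 228]
footA [ 0.408 -0.06   0.039] [128  82  58] [ 10 139 128]
footB [ 0.492 -0.222  0.01 ] [122 128 130] [ 98  16 130]
strutB [ 0.486 -0.201  0.07 ] [111  71  50] [ 10 140 111]
trayB [ 0.436 -0.18   0.035] [128  81  56] [ 10 143 128]
fork [0.622 0.082 0.154] [117 119 120] [100   6 120]
can [ 0.601 -0.216  0.073] [ 88 130 110] [ 76  82 130]
tin [0.393 0.132 0.066] [125 104  74] [ 18 104 125]
redA [0.476 0.138 0.102] [171  39  37] [  0 200 171]
redB [0.637 0.305 0.078] [236  54  52] [  0 199 236]
clamp [ 0.604 -0.152  0.13 ] [111  44  40] [  2 163 111]
```

```bash
python3 - <<'E'
from h import *
F={n:dict(np.load(n+"0.npz")) for n in("scene","top")}
def sel(n,cond):
    P=cloud(F[n]);h=cv2.cvtColor(F[n]["image"],cv2.COLOR_RGB2HSV);return P[cond(P,h)]
def near(P,c,r): return np.hypot(P[...,0]-c[0],P[...,1]-c[1])<r
for n in F:
    P=cloud(F[n]);m=(abs(P[...,2]-.335)<.006)&near(P,(.64,.083),.2)
    print(n,'roofcorners',cv2.boxPoints(cv2.minAreaRect((P[m][:,:2]*1000).astype(np.float32))).round(0).tolist())
def plate(p):
    p=p[np.isfinite(p).all(1)]
    for _ in range(4):
        c=np.median(p,0);c=p.mean(0);w,v=np.linalg.eigh(np.cov((p-c).T));d=(p-c)@v[:,0];p=p[abs(d)<max(.0025,1.5*d.std())]
    c=p.mean(0);w,v=np.linalg.eigh(np.cov((p-c).T));q=(p-c)@v[:,1:]
    (cc,s,a)=cv2.minAreaRect((q*1000).astype(np.float32))
    bp=cv2.boxPoints((cc,s,a))/1000; C=c+bp@v[:,1:].T
    return len(p),'n',v[:,0].round(3),'centre',(c+np.array(cc)/1000@v[:,1:].T).round(4),'size',np.round(s,1),'\n  corners',C.round(3).tolist()
for n in F:
    p=sel(n,lambda P,h:near(P,(.445,-.03),.08)&(h[...,1]<40)&(P[...,2]>.033)&(h[...,2]>120)); print(n,'tongue',plate(p))
    p=sel(n,lambda P,h:near(P,(.620,.08),.025)&(h[...,1]<45)&(P[...,2]>.115)&(P[...,2]<.212)); print(n,'fork',plate(p))
    for nm,c in(('new',(.44,-.04)),('spare',(.47,-.2))):
        p=sel(n,lambda P,h:near(P,c,.09)&(h[...,1]>100)&(P[...,2]>.02)&(h[...,0]<14)); print(n,nm,'brown',rect(p),'z',np.percentile(p[:,2],[2,98]).round(3))
        q=p[(p[:,2]<.045)];print('  tray',rect(q),len(q),cv2.boxPoints(cv2.minAreaRect((q[:,:2]*1000).astype(np.float32))).round(0).tolist()); q=p[p[:,2]>.05]; 
        if len(q)>5:print('  strut', rect(q),'mean',q.mean(0).round(4), 'line',cv2.fitLine(q.astype(np.float32),cv2.DIST_HUBER,0,.01,.01).ravel().round(3))
        p=sel(n,lambda P,h:near(P,c,.10)&(h[...,1]<45)&(P[...,2]>.004)&(P[...,2]<.014)&(h[...,2]<170)); print('  foot',rect(p),len(p),cv2.boxPoints(cv2.minAreaRect((p[:,:2]*1000).astype(np.float32))).round(0).tolist())
    for nm,c,lo in(('tin',(.39,.12),.05),('can',(.60,-.225),.02)):
        p=sel(n,lambda P,h:near(P,c,.07)&(P[...,2]>lo));print(n,nm,rect(p),p[:,2].max())
    p=sel(n,lambda P,h:near(P,(.475,.13),.06)&(h[...,1]>150)&(h[...,0]<6));print('redA',p.min(0).round(3),p.max(0).round(3))
E
```

```text
scene roofcorners [[555.0, 204.0], [606.0, -61.0], [724.0, -38.0], [673.0, 227.0]]
top roofcorners [[559.0, 205.0], [609.0, -60.0], [726.0, -38.0], [676.0, 227.0]]
scene tongue (523, 'n', array([ 0.76 , -0.048, -0.648]), 'centre', array([ 0.4443, -0.0357,  0.0727]), 'size', array([102.5,  41.9]), '\n  corners', [[0.476, -0.058, 0.112], [0.479, -0.017, 0.112], [0.412, -0.013, 0.034], [0.41, -0.055, 0.034]])
scene fork (332, 'n', array([ 0.982,  0.189, -0.008]), 'centre', array([0.6209, 0.0788, 0.1608]), 'size', array([39.4, 92.1]), '\n  corners', [[0.625, 0.06, 0.207], [0.624, 0.059, 0.115], [0.617, 0.097, 0.114], [0.617, 0.099, 0.206]])
scene new brown (array([431.7, -42.2]), array([55.5, 79.7]), 77.57) z [0.023 0.094]
  tray (array([413. , -37.2]), array([56.4, 36.1]), 84.58) 210 [[392.0, -64.0], [428.0, -67.0], [434.0, -11.0], [398.0, -7.0]]
  strut (array([467.6, -37.6]), array([15.7, 11.4]), 77.19) mean [ 0.4683 -0.0374  0.0889] line [ 0.58   0.165  0.798  0.468 -0.037  0.089]
  foot (array([446.3, -38.5]), array([ 60.7, 116.2]), 87.34) 620 [[387.0, -66.0], [503.0, -71.0], [506.0
[... 1695 characters left out ...]
re brown (array([ 470.1, -194.2]), array([53.9, 84.1]), 68.22) z [0.023 0.097]
  tray (array([ 451.3, -186.7]), array([53.9, 43.5]), 68.54) 211 [[421.0, -204.0], [462.0, -220.0], [481.0, -170.0], [441.0, -154.0]]
  strut (array([ 487.9, -201.8]), array([17.8, 44.9]), 66.24) mean [ 0.4882 -0.2029  0.0761] line [ 0.606 -0.25   0.755  0.488 -0.203  0.076]
  foot (array([ 477.9, -199. ]), array([ 62.1, 116.3]), 67.9) 551 [[412.0, -206.0], [520.0, -250.0], [543.0, -192.0], [436.0, -148.0]]
top tin (array([395. , 132.5]), array([68.3, 66.5]), 6.25) 0.12875001544927597
top can (array([ 617.5, -215.6]), array([118.2,  66. ]), 86.29) 0.17570021828274118
redA [ 0.472  0.129 -0.004] [0.526 0.159 0.114]
```

```bash
python3 - <<'E'
import cv2,numpy as np
f=np.load("scene0.npz")["image"][:,:,::-1];g=np.load("top0.npz")["image"][:,:,::-1]
a=cv2.resize(f[110:340,220:400],(470,600),interpolation=3);b=cv2.resize(g[130:285,190:310][:],(330,426),interpolation=3)
o=np.zeros((600,800,3),np.uint8);o[:,:470]=a;o[:426,470:]=b;cv2.imwrite("pics/crop1.png",o)
E
```

```text
(no output)
```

View pics/crop1.png

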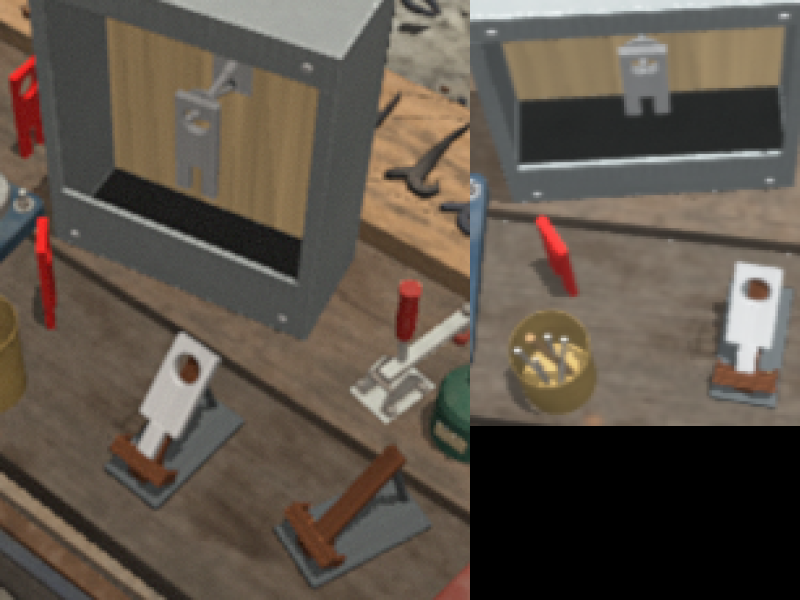

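The crop confirms it. The grey fork gauge on the hook (crop 198,140) and the pale tongue gauge on the stand (178,390) are the ones meant, because the other two fork-shaped pieces are red. Next I'll check reachability.

```bash
cat >>h.py <<'E'
from scipy.spatial.transform import Rotation as Ro
D=np.pi/180
CAB=np.array([.641,.083,0]);CY=10.8*D
NEW=np.array([.4465,-.036,.068]);NY=-3.5*D
SPA=np.array([.476,-.199,.068]);SY=-22.3*D
HOOK=CAB+Ro.from_euler('z',CY).apply([-.0175,0,.194])
G=.004   # grip height above gauge mid, along its length
def tool(mid,yaw,lean,al,flip=0,g=None,tilt=0):
    """TCP pose holding a gauge whose mid is at mid, leaning back `lean`, tool al below gauge normal"""
    R=Ro.from_euler('z',yaw)
    gz=R.apply([np.sin(lean),0,np.cos(lean)]);p=al+lean
    d=R.apply([np.cos(p),0,-np.sin(p)])
    T=R*Ro.from_euler('y',np.pi/2+p)
    if flip:T=T*Ro.from_euler('z',np.pi)
    return np.asarray(mid)+(G if g is None else g)*gz+.008*d, T.as_euler('xyz'), d
E
python3 - <<'E'
from plant import robot
from h import *
mid=HOOK-np.array([0,0,.0095+.033])+Ro.from_euler('z',CY).apply([.002,0,0]);print(HOOK,mid)
for al in(10,20,30,40):
  for fl in(0,1):
    out=[]
    for nm,m,y,l,back in(('hook',mid,CY,0,0),('hookback',mid,CY,0,.12),('spare',SPA,SY,40*D,0),('spareback',SPA,SY,40*D,.1),('new',NEW,NY,40*D,0)):
        p,o,d=tool(m,y,l,al*D,fl);q=robot.inverse_kinematics(p-back*d,o)
        out.append(nm+' '+('None' if q is None else str(np.round(q,2).tolist())))
    print(al,fl,'\n  '.join(out))
E
```

```text
[0.62380997 0.07972083 0.194     ] [0.62577455 0.08009559 0.1515    ]
10 0 hook [0.72, 1.1, -1.15, 2.42, 3.06, 1.33, -0.6]
  hookback None
  spare None
  spareback None
  new None
10 1 hook None
  hookback None
  spare None
  spareback None
  new None
20 0 hook [-0.21, 0.54, 0.02, 2.44, 3.14, 1.06, -1.58]
  hookback None
  spare [0.8, 0.44, -0.6, 2.37, 2.01, 0.31, -0.46]
  spareback [1.19, 0.21, -0.99, 2.39, 1.18, 0.26, 0.34]
  new None
20 1 hook [0.73, 0.95, -1.19, 2.39, 2.82, 1.12, 2.53]
  hookback None
  spare [0.64, 0.4, -0.41, 2.38, 2.16, 0.24, 2.5]
  spareback None
  new None
30 0 hook [0.03, 0.44, -0.26, 2.37, 3.02, 0.72, -1.4]
  hookback None
  spare [0.67, 0.41, -0.44, 2.27, 0.95, 0.25, 0.58]
  spareback [-0.22, 0.14, 0.56, 2.31, -0.15, 0.37, 1.64]
  new [0.51, 0.36, -0.63, 2.4, 1.24, 0.26, 0.28]
30 1 hook [0.72, 0.79, -1.18, 2.34, 2.58, 0.88, 2.56]
  hookback None
  spare [0.67, 0.41, -0.44, 2.27, 0.95, 0.25, -2.57]
  spareback [-0.55, 0.19, 0.96, 2.32, -0.4, 0.39, -1.24]
  new None
40 0 hook [0.72, 0.68, -1.17, 2.26, 2.26, 0.66, -0.38]
  hookback [0.83, 0.19, -1.09, 2.39, 2.51, 0.27, -0.87]
  spare [0.08, 0.41, 0.27, 2.19, -0.25, 0.39, 1.73]
  spareback [-0.4, 0.27, 0.84, 2.17, -0.34, 0.64, 1.84]
  new [-0.32, 0.33, 0.35, 2.34, -0.32, 0.33, 1.81]
40 1 hook [0.46, 0.49, -0.79, 2.27, 2.51, 0.48, 2.36]
  hookback [0.83, 0.19, -1.09, 2.39, 2.51, 0.27, 2.27]
  spare [-0.39, 0.57, 0.91, 2.21, -0.92, 0.56, -0.77]
  spareback [-0.47, 0.29, 0.93, 2.17, -0.4, 0.65, -1.24]
  new [-0.58, 0.39, 0.68, 2.35, -0.67, 0.38, -0.98]
```

```bash
python3 - <<'E'
from plant import robot
from h import *
f=dict(np.load("top0.npz"));P=cloud(f)
for n,(u,v) in dict(ball=(122,285),rack=(202,205),box=(60,260)).items():print(n,P[int(v/1.4),int(u/1.4)].round(3))
m=(P[...,0]>.25)&(P[...,1]>.12)&(P[...,1]<.6)&(P[...,2]>.2);print('press lo/hi',np.nanmin(P[m],0).round(2),np.nanmax(P[m],0).round(2))
m=(P[...,0]>.3)&(P[...,0]<.6)&(P[...,1]<-.25)&(P[...,1]>-.5)&(P[...,2]>.03);print('toolbox',P[m].min(0).round(3),P[m].max(0).round(3))
R=Ro.from_euler('z',CY)
mid=HOOK-np.array([0,0,.0095+.033])+R.apply([.002,0,0])
for al in(30,35,40,45):
    for nm,b,up in(('hook',0,0),('up',-.02,.019),('b05',-.05,.019),('b10',-.1,.019),('b11',-.11,0),('b13',-.13,.019)):
        p,o,d=tool(mid,CY,0,al*D,0,g=.010);q=robot.inverse_kinematics(p+R.apply([b,0,up]),o);print(al,nm,None if q is None else np.round(q,2))
for yw in(0,90,-90,180):
  for p in((.22,.6,.5),(.45,.05,.5),(.47,.05,.4)): print(yw,p,robot.inverse_kinematics(p,[np.pi,0,yw*D]))
E
```

```text
ball [0.35  0.305 0.452]
rack [0.522 0.274 0.351]
box [0.474 0.528 0.209]
press lo/hi [0.34 0.12 0.2 ] [0.69 0.6  0.46]
toolbox [ 0.379 -0.5    0.03 ] [ 0.598 -0.25   0.104]
30 hook [ 0.03  0.43 -0.27  2.37  3.02  0.7  -1.39]
30 up [ 0.75  0.67 -1.17  2.37  2.57  0.8  -0.66]
30 b05 None
30 b10 None
30 b11 None
30 b13 None
35 hook [-0.    0.39 -0.23  2.33  3.    0.54 -1.4 ]
35 up [ 0.75  0.61 -1.17  2.33  2.43  0.68 -0.58]
35 b05 [ 0.77  0.55 -1.17  2.39  2.48  0.67 -0.67]
35 b10 None
35 b11 None
35 b13 None
40 hook [ 0.72  0.66 -1.17  2.26  2.25  0.64 -0.38]
40 up [ 0.75  0.56 -1.16  2.29  2.24  0.57 -0.43]
40 b05 [ 0.77  0.5  -1.16  2.35  2.31  0.55 -0.54]
40 b10 None
40 b11 None
40 b13 None
45 hook [ 0.72  0.63 -1.17  2.21  2.02  0.57 -0.19]
45 up [ 0.1   0.29 -0.34  2.27  2.68  0.21 -1.08]
45 b05 [ 0.77  0.47 -1.16  2.3   2.06  0.46 -0.31]
45 b10 [ 0.81  0.36 -1.14  2.4   2.22  0.39 -0.53]
45 b11 None
45 b13 None
0 (0.22, 0.6, 0.5) [-1.95362704  0.45569962  1.11244386  1.23196426 -0.40856499  1.68586107
 -2.50572711]
0 (0.45, 0.05, 0.5) [-0.85550122 -0.073199    0.61137774  1.6195
[... 287 characters left out ...]
309 -0.06795228  0.56330303  1.61765045  0.03626736  1.58141381
 -0.23942747]
90 (0.47, 0.05, 0.4) [-7.32809702e-01  1.66768240e-03  5.46536847e-01  1.77846858e+00
 -8.86046259e-04  1.36169940e+00 -1.86089550e-01]
-90 (0.22, 0.6, 0.5) [-1.00563509  0.34596541 -0.42256917  1.1706635   0.13999094  1.65250022
  1.74726944]
-90 (0.45, 0.05, 0.5) None
-90 (0.47, 0.05, 0.4) None
180 (0.22, 0.6, 0.5) [-1.20447119  0.32009247 -0.11949848  1.18451281  0.03760775  1.63907067
  0.25540993]
180 (0.45, 0.05, 0.5) [-0.66698196 -0.05651012  0.43950419  1.61257376  0.02403511  1.58016559
  1.34292897]
180 (0.47, 0.05, 0.4) [-0.59766887  0.00774938  0.41004566  1.77282746 -0.00315809  1.3616592
  1.38381781]
```

```bash
cat >>h.py <<'E'
AL=40*D;G=.010
RC=Ro.from_euler('z',CY)
MH=HOOK-np.array([0,0,.0425])+RC.apply([.002,0,0])   # mid of a hanging gauge
def cab(b,up,lean,yaw=0,off=(0,0,0)):
    # tool pose for grip point at hanging one shifted b along cab x, up; leaning about grip point
    p,o,d=tool(MH+np.array([0,0,G])+RC.apply([b,0,up])+np.array(off),CY+yaw,lean,AL,0,g=0)
    return p,o
def st(M,yaw,back=0,up=0,lat=0,fr=0):
    # stand pose: back along gauge length, fr toward stand front, up world
    p,o,d=tool(M,yaw,40*D,AL,0);R=Ro.from_euler('z',yaw)
    return p+R.apply([np.sin(40*D)*back-fr,lat,np.cos(40*D)*back+up]),o
E
python3 - <<'E'
from plant import robot
from h import *
for a in((-.05,.02,0),(-.07,.02,5*D),(-.08,.02,10*D),(-.10,.02,15*D),(-.10,.02,25*D),(-.12,.02,30*D),(-.14,.03,40*D),(-.10,0,20*D),(-.10,0,30*D),(-.14,.1,40*D),(-.14,.15,40*D)):
    q=robot.inverse_kinematics(*cab(*a));print(np.round(a,3),None if q is None else np.round(q,2))
for nm,a in(('spare',(SPA,SY)),('sp back',(SPA,SY,.03)),('sp up',(SPA,SY,.03,.1)),('new',(NEW,NY)),('newb',(NEW,NY,.03)),('newup',(NEW,NY,.03,.1))):
    q=robot.inverse_kinematics(*st(*a));print(nm,None if q is None else np.round(q,2))
for p in((.24,.632,.5),(.36,.36,.6),(.47,.06,.5)):
    q=robot.inverse_kinematics(p,[np.pi,0,170*D]);print(p,None if q is None else np.round(q,2))
E
```

```text
[-0.05  0.02  0.  ] [ 0.77  0.5  -1.16  2.35  2.3   0.54 -0.54]
[-0.07   0.02   0.087] [ 0.79  0.43 -1.15  2.34  2.11  0.43 -0.39]
[-0.08   0.02   0.175] [ 0.66  0.31 -0.96  2.31  1.85  0.27 -0.2 ]
[-0.1    0.02   0.262] [ 0.7   0.28 -1.    2.3   1.34  0.25  0.3 ]
[-0.1    0.02   0.436] [-0.5   0.16  0.33  2.25 -0.19  0.31  1.75]
[-0.12   0.02   0.524] [-0.55  0.15  0.39  2.23 -0.16  0.42  1.72]
[-0.14   0.03   0.698] [-0.5   0.16  0.34  2.15 -0.09  0.67  1.66]
[-0.1    0.     0.349] [ 0.51  0.28 -0.8   2.27  1.    0.25  0.62]
[-0.1    0.     0.524] [-0.47  0.22  0.31  2.21 -0.19  0.38  1.75]
[-0.14   0.1    0.698] [-0.58  0.07  0.4   2.07 -0.04  0.84  1.61]
[-0.14   0.15   0.698] [-0.62  0.01  0.43  2.   -0.01  0.96  1.58]
spare [ 0.07  0.41  0.29  2.18 -0.27  0.41  1.75]
sp back [-0.01  0.4   0.39  2.12 -0.31  0.49  1.79]
sp up [-0.34  0.29  0.79  2.05 -0.32  0.73  1.81]
new [-0.32  0.33  0.35  2.33 -0.31  0.35  1.79]
newb [-0.34  0.31  0.39  2.27 -0.26  0.42  1.75]
newup [-0.52  0.12  0.56  2.19 -0.09  0.68  1.6 ]
(0.24, 0.632, 0.5) [-1.23  0.39 -0.07  1.08  0.03  1.67  0.11]
(0.36, 0.36, 0.6) [-0.9   0.09  0.03  1.25 -0.    1.8   0.53]
(0.47, 0.06, 0.5) [-0.66 -0.01  0.44  1.58  0.01  1.58  1.18]
```

```bash
cat >>h.py <<'E'
def lin(robot,pose,vel=.12,c=None):
    try: return robot.move_straight(pose[0],vel=vel,attitude=pose[1],contact_N=c)
    except robot.IKError: print('IKErr -> goto'); robot.goto(*pose)
def rep(robot,tag=''):
    s=robot.sense();print(tag,'t',round(float(s["t"]),2),np.round(s["tcp_pos"],4),np.round(s["tcp_rot"],3),'q',np.round(s["joint_pos"],2),'F',np.round(s["wrist_force"],1),'op',round(float(s["opening"]),3),round(float(s["gripper_force"]),1));return s
def pic(robot,n,fn,box,k):
    f=robot.grab_frame(n);np.savez(fn+'.npz',**f);u0,v0,u1,v1=box
    cv2.imwrite(f'pics/{fn}.png',cv2.resize(f["image"][v0:v1,u0:u1,::-1],None,fx=k,fy=k,interpolation=3));return f
E
python3 - <<'E'
from plant import robot
from h import *
robot.goto((.24,.632,.5),[np.pi,0,170*D]);robot.grip(.7)
robot.goto((.36,.36,.6),[np.pi,0,170*D]);rep(robot)
robot.goto((.47,.06,.5),[np.pi,0,-169*D])
robot.goto(*cab(-.12,.05,40*D));rep(robot)
lin(robot,cab(-.10,0,20*D));rep(robot)
lin(robot,cab(-.05,0,0));s=rep(robot);print(cab(-.05,0,0))
pic(robot,"scene",'a1',(200,60,400,260),3);pic(robot,"top",'a1t',(150,80,350,280),3)
E
```

```text
t 2.68 [0.3592 0.3614 0.5991] [-3.141e+00 -1.000e-03  2.970e+00] q [-0.89  0.1   0.03  1.25 -0.    1.8   0.53] F [0.5 0.  0.3] op 0.701 0.0
 t 5.1 [0.5105 0.0587 0.2048] [ 3.141  0.177 -2.952] q [-0.5   0.17  0.35  2.08 -0.09  0.72  1.66] F [-0.7  0.8  0.3] op 0.704 0.0
IKErr -> goto
 t 6.24 [0.5323 0.0617 0.1552] [-3.141  0.525 -2.954] q [ 0.51  0.28 -0.8   2.27  1.    0.26  0.62] F [ 0.1 -0.5  0.6] op 0.701 0.0
IKErr -> goto
 t 7.41 [0.5828 0.0719 0.1561] [-3.14   0.872 -2.952] q [ 0.8   0.64 -1.24  2.36  2.28  0.67 -0.44] F [0.4 0.2 0.4] op 0.697 0.0
(array([0.58267999, 0.07187486, 0.1563577 ]), array([-3.14159265,  0.87266463, -2.95309709]))
```

View pics/a1.png

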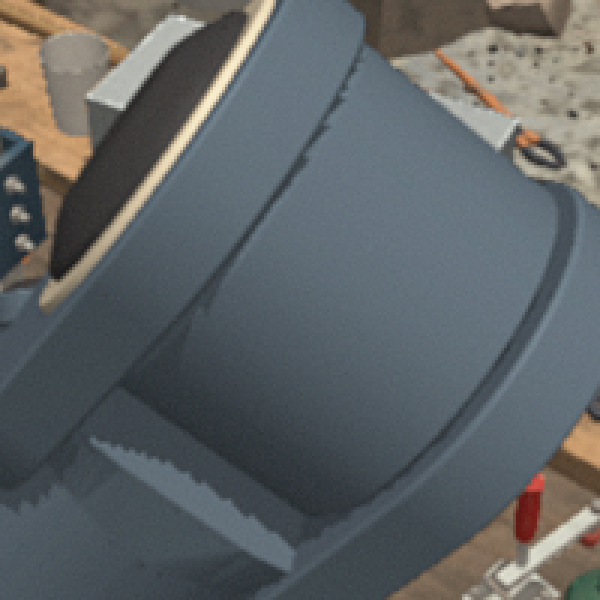

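The arm hides the gauge in this view, covering the whole middle of the crop. I'll check the arm's clearance to the cabinet from the depth readings before going in.

```bash
cat >>h.py <<'E'
def armclear(fn,ref):
    f=dict(np.load(fn+'.npz'));r=dict(np.load(ref+'.npz'));m=(f["range_z"]>0)&(r["range_z"]-f["range_z"]>.015)
    p=cloud(f)[m];c=RC.inv().apply(p-CAB)*1000;return c
E
python3 - <<'E'
from h import *
for a,b in(('a1','scene0'),('a1t','top0')):
    c=armclear(a,b);
    for lo in range(0,500,40):
        k=c[(c[:,2]>=lo)&(c[:,2]<lo+40)&(c[:,0]>-250)]
        if len(k)>5:print(a,lo,len(k),'xmax',np.percentile(k[:,0],99.5).round(),'y at front',k[k[:,0]>-100][:,1].min().round() if (k[:,0]>-100).any() else '',k[k[:,0]>-100][:,1].max().round() if (k[:,0]>-100).any() else '')
E
```

```text
a1 0 7 xmax 326.0 y at front 452.0 1261.0
a1t 120 7 xmax -48.0 y at front -41.0 42.0
a1t 160 241 xmax -51.0 y at front -62.0 63.0
a1t 200 452 xmax -92.0 y at front -63.0 64.0
a1t 240 278 xmax -127.0 y at front  
a1t 280 486 xmax -149.0 y at front  
a1t 320 128 xmax -200.0 y at front  
a1t 360 113 xmax -230.0 y at front
```

View pics/a1t.png

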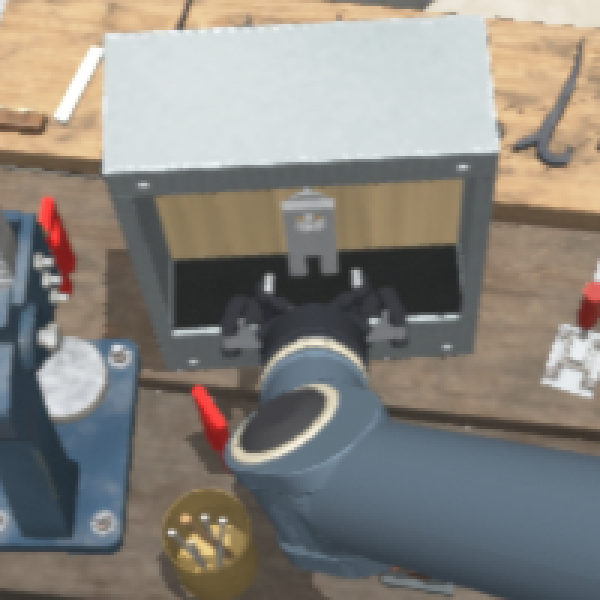

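The top view shows the fingers centred on the hanging fork gauge (gauge at 312,230; tips at 268 and 357) and clear of the frame. I'll go in, grip and unhook.

```bash
python3 - <<'E'
from plant import robot
from h import *
print('contact',lin(robot,cab(0,0,0),.08,c=10));rep(robot)
robot.grip(0.0,60);s=rep(robot,'gripped')
b=s["tcp_pos"]-cab(0,0,0)[0];print('err',b)
lin(robot,cab(0,.010,0,off=b),.05);rep(robot,'up10')
pic(robot,"top",'a2t',(170,90,330,250),3)
E
```

```text
contact False
 t 8.28 [0.6313 0.0814 0.1561] [ 3.141  0.872 -2.953] q [ 0.73  0.67 -1.18  2.26  2.24  0.65 -0.37] F [-0.2 -0.4 -0.7] op 0.699 0.0
gripped t 8.59 [0.6314 0.0812 0.1563] [-3.141  0.872 -2.953] q [ 0.73  0.67 -1.18  2.26  2.24  0.65 -0.37] F [-0.5 -1.2  0.5] op 0.454 60.1
err [-3.69076240e-04 -2.34814752e-05 -8.23101524e-05]
up10 t 8.94 [0.6316 0.081  0.1668] [-3.141  0.873 -2.953] q [ 0.74  0.64 -1.18  2.25  2.21  0.62 -0.36] F [-0.4 -1.2 -1.4] op 0.462 60.2
```

View pics/a2t.png

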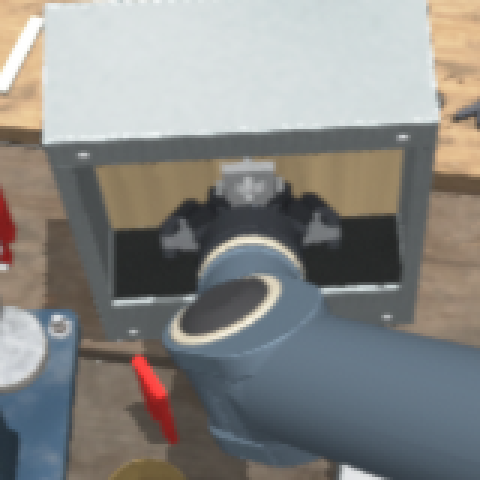

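```bash
python3 - <<'E'
from plant import robot
from h import *
for b,u,v in((-.005,.0102,.04),(-.020,.0185,.04),(-.05,.020,.06)):
    c=lin(robot,cab(b,u,0),v,c=8);rep(robot,f'{b} contact {c}')
    if c:break
E
```

```text
-0.005 contact False t 9.26 [0.6264 0.0802 0.1662] [-3.142  0.872 -2.953] q [ 0.75  0.64 -1.19  2.26  2.22  0.63 -0.37] F [ 0.4  0.5 -1.6] op 0.451 60.2
-0.02 contact False t 9.83 [0.6122 0.0773 0.1751] [-3.141  0.873 -2.953] q [ 0.78  0.6  -1.22  2.29  2.21  0.61 -0.38] F [ 0.  -0.6 -1.7] op 0.459 60.2
-0.05 contact False t 10.48 [0.5828 0.0716 0.1766] [-3.141  0.873 -2.953] q [ 0.83  0.57 -1.26  2.35  2.23  0.61 -0.42] F [ 1.  -0.9 -1.6] op 0.457 60.2
```

```bash
python3 - <<'E'
from plant import robot
from h import *
for a in((-.08,.02,10*D),(-.10,.022,18*D),(-.12,.04,30*D),(-.14,.12,40*D)):
    robot.goto(*cab(*a));rep(robot)
robot.goto(*st(SPA,SY,.03,.13));rep(robot)
robot.goto(*st(SPA,SY,.035,0,0,.001));s=rep(robot)
print(st(SPA,SY,.035,0,0,.001))
pic(robot,"scene",'b1',(230,210,430,370),4);pic(robot,"top",'b1t',(270,180,400,310),4)
E
```

```text
t 10.97 [0.5527 0.066  0.1758] [-3.139  0.7   -2.951] q [ 0.76  0.36 -1.1   2.31  1.8   0.33 -0.12] F [-0.7  0.3 -1.1] op 0.456 60.3
 t 11.72 [0.5312 0.062  0.1756] [ 3.141  0.557 -2.953] q [ 0.7   0.28 -1.01  2.27  1.05  0.29  0.58] F [ 0.5 -0.1 -1.8] op 0.447 60.3
 t 12.26 [0.5103 0.0575 0.1933] [-3.141  0.349 -2.954] q [ 0.79  0.3  -1.13  2.15  0.57  0.57  1.05] F [-1.1  0.  -1.5] op 0.452 60.3
 t 12.7 [0.4896 0.0533 0.2733] [-3.14   0.175 -2.954] q [ 0.94  0.25 -1.28  1.98  0.32  0.94  1.27] F [-0.3 -0.7 -1.8] op 0.454 60.5
 t 13.74 [ 0.5017 -0.207   0.2212] [3.141 0.175 2.756] q [ 1.15  0.36 -1.03  1.95  0.45  0.87  1.09] F [-0.3  0.2 -1.6] op 0.454 60.5
 t 14.31 [ 0.5026 -0.2078  0.0942] [-3.142  0.172  2.756] q [ 0.97  0.52 -0.84  2.07  0.7   0.65  0.86] F [-2.6  0.9 -1.6] op 0.46 61.0
(array([ 0.50312218, -0.21012362,  0.09459354]), array([3.14159265, 0.17453293, 2.75238423]))
```

View pics/b1.png

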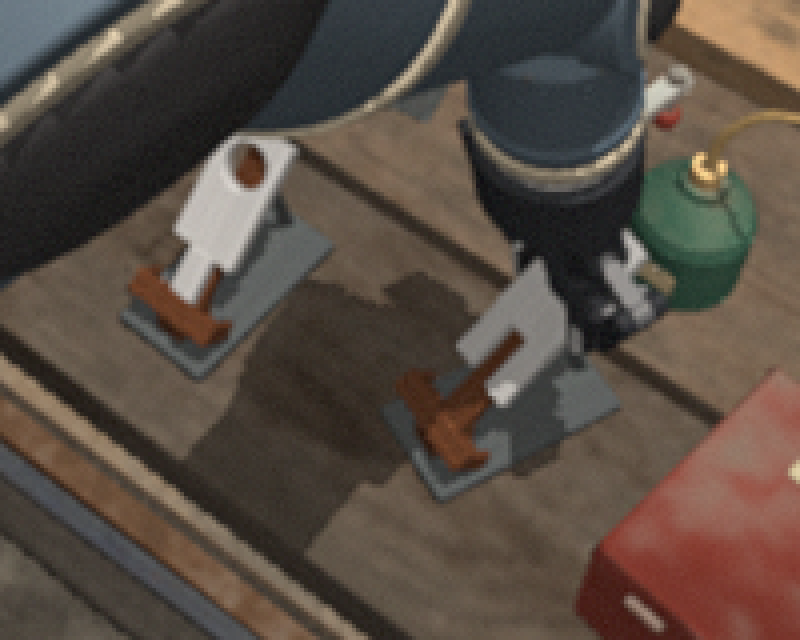

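The fork gauge, at (515,330) in the crop, is over the spare stand and prongs face the tray. There is slight strut contact (2–3 N). I'll check its actual tilt and position in the hand.

```bash
python3 - <<'E'
from plant import robot
from h import *
def fit(fn,c):
    f=dict(np.load(fn));P=cloud(f);h=cv2.cvtColor(f["image"],cv2.COLOR_RGB2HSV)
    m=(np.hypot(P[...,0]-c[0],P[...,1]-c[1])<.05)&(h[...,1]<40)&(h[...,2]>130)&(P[...,2]>.04)&(P[...,2]<.13)
    k=cv2.connectedComponentsWithStats(m.astype(np.uint8));i=1+k[2][1:,4].argmax();p=P[k[1]==i]
    for _ in range(5):
        q=p.mean(0);w,v=np.linalg.eigh(np.cov((p-q).T));d=(p-q)@v[:,0];p=p[abs(d)<max(.002,2*d.std())]
    n=v[:,0]*np.sign(v[0,0]);return len(p),n.round(3),'lean',np.degrees(np.arcsin(-n[2])).round(1),'yaw',np.degrees(np.arctan2(n[1],n[0])).round(1),q.round(4),'ideal plane offset mm',round(float(((q-TG)@n)*1000),2)
M=SPA+Ro.from_euler('z',SY).apply([np.sin(40*D)*.035-.001,0,np.cos(40*D)*.035]);TG=M
for n in('b1','b1t'):
    try:print(n,fit(n+'.npz',(.48,-.2)))
    except Exception as e:print(n,e)
for n,r in(('b1','scene0'),('b1t','top0')):
    f=dict(np.load(n+'.npz'));P=cloud(f);h=cv2.cvtColor(f["image"],cv2.COLOR_RGB2HSV)
    for F_ in(dict(np.load(r+'.npz')),f):
        P=cloud(F_);h=cv2.cvtColor(F_["image"],cv2.COLOR_RGB2HSV);m=(h[...,0]>60)&(h[...,0]<90)&(h[...,1]>60)&(np.hypot(P[...,0]-.61,P[...,1]+.215)<.08);v,u=np.nonzero(m);print(n,'can px',u.mean().round(1),u.max(),v.max(),len(u))
rep(robot)
E
```

```text
b1 (269, array([ 0.717, -0.279, -0.639]), 'lean', np.float64(39.7), 'yaw', np.float64(-21.3), array([ 0.4803, -0.1994,  0.0804]), 'ideal plane offset mm', -4.12)
b1t (230, array([ 0.703, -0.276, -0.656]), 'lean', np.float64(41.0), 'yaw', np.float64(-21.4), array([ 0.4793, -0.198 ,  0.0767]), 'ideal plane offset mm', -2.32)
b1 can px 400.4 418 286 609
b1 can px 401.8 418 286 549
b1t can px 370.0 385 212 377<stdin>:17: RuntimeWarning: Mean of empty slice.
  ret = ret.dtype.type(ret / rcount)
Traceback (most recent call last):
ValueError: zero-size array to reduction operation maximum which has no identity
```

```bash
python3 - <<'E'
from plant import robot
from h import *
rep(robot)
lin(robot,st(SPA,SY,.030,0,0,.002),.06);rep(robot)
c=lin(robot,st(SPA,SY,.006,0,0,.002),.06,c=10);rep(robot,c)
if not c:
    c=lin(robot,st(SPA,SY,-.006,0,0,.002),.03,c=7);rep(robot,c)
print('target0',st(SPA,SY,0,0,0,.002)[0])
pic(robot,"scene",'b2',(300,240,400,340),5)
E
```

```text
t 14.41 [ 0.503  -0.2082  0.0947] [3.141 0.174 2.755] q [ 0.97  0.52 -0.84  2.06  0.7   0.65  0.86] F [-4.4  2.8 -0.5] op 0.453 61.0
 t 14.66 [ 0.5005 -0.2081  0.0919] [3.141 0.178 2.753] q [ 0.97  0.52 -0.83  2.07  0.71  0.64  0.85] F [-2.   1.6  3.5] op 0.452 61.4
True t 14.87 [ 0.5001 -0.2078  0.0914] [-3.141  0.18   2.753] q [ 0.97  0.52 -0.83  2.08  0.72  0.63  0.85] F [-0.6  0.8  1.4] op 0.455 61.1
target0 [ 0.481382   -0.20120732  0.06778198]
```

View pics/b2.png

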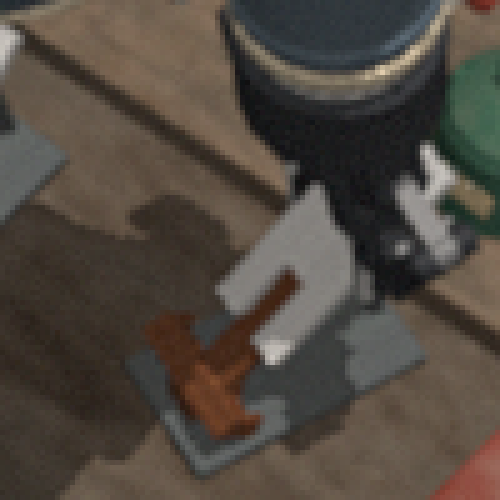

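The prongs at (225,290) and (270,350) are still above the tray, and the force says the back is rubbing the strut. I'll shift it a little forward and lower it.

```bash
python3 - <<'E'
from plant import robot
from h import *
lin(robot,st(SPA,SY,.032,0,0,.006),.05);robot.sleep(.2);rep(robot)
for b in(.020,.010,.004,-.002,-.008):
    c=lin(robot,st(SPA,SY,b,0,0,.006),.05,c=6);rep(robot,f'{b} {c}')
    if c:break
print('target',st(SPA,SY,b,0,0,.006)[0])
E
```

```text
t 15.37 [ 0.4967 -0.2076  0.0922] [3.142 0.174 2.752] q [ 0.97  0.51 -0.84  2.08  0.71  0.64  0.86] F [-0.5  0.1 -1.6] op 0.457 60.9
0.02 False t 15.76 [ 0.4891 -0.2044  0.0827] [-3.141  0.174  2.753] q [ 0.96  0.51 -0.82  2.1   0.73  0.61  0.83] F [-0.4 -0.1 -0.2] op 0.456 60.9
0.01 False t 16.11 [ 0.4833 -0.202   0.075 ] [3.142 0.174 2.753] q [ 0.95  0.52 -0.81  2.12  0.75  0.59  0.81] F [ 1.  -0.2 -4.3] op 0.455 60.7
0.004 False t 16.38 [ 0.4799 -0.2005  0.0706] [3.141 0.174 2.752] q [ 0.95  0.52 -0.8   2.13  0.76  0.58  0.8 ] F [ 1.3 -0.1 -4.7] op 0.455 60.8
-0.002 True t 16.58 [ 0.4816 -0.2009  0.069 ] [3.141 0.186 2.753] q [ 0.94  0.52 -0.79  2.14  0.77  0.56  0.78] F [ 2.2 -0.9  3.1] op 0.455 60.9
target [ 0.47649174 -0.19920168  0.06624989]
```

```bash
python3 - <<'E'
from plant import robot
from h import *
robot.grip(.7);robot.sleep(.2);s=rep(robot)
d=Ro.from_euler('xyz',s["tcp_rot"]).apply([0,0,1])
robot.move_straight(s["tcp_pos"]-.10*d,vel=.15);rep(robot)
robot.goto(*st(NEW,NY,.0,.12));rep(robot)
pic(robot,"scene",'b3',(300,220,420,340),5)
for n in('scene','top'):
    f=robot.grab_frame(n);P=cloud(f);h=cv2.cvtColor(f["image"],cv2.COLOR_RGB2HSV)
    m=(np.hypot(P[...,0]-SPA[0],P[...,1]-SPA[1])<.055)&(h[...,1]<45)&(h[...,2]>100)&(P[...,2]>.03)&(P[...,2]<.13);p=P[m]
    if len(p)<50:print(n,len(p));continue
    for _ in range(5):
        q=p.mean(0);w,v=np.linalg.eigh(np.cov((p-q).T));dd=(p-q)@v[:,0];p=p[abs(dd)<max(.002,2*dd.std())]
    nn=v[:,0]*np.sign(v[0,0]);a=Ro.from_euler('z',SY).inv().apply(p-SPA)*1000
    print(n,len(p),'lean',np.degrees(np.arcsin(-nn[2])).round(1),'yaw',np.degrees(np.arctan2(nn[1],nn[0])).round(1),'ext',a.min(0).round(1),a.max(0).round(1),'expected top front x 32 z 45')
E
```

```text
t 17.12 [ 0.4809 -0.2007  0.0683] [3.14  0.184 2.753] q [ 0.94  0.52 -0.79  2.14  0.77  0.56  0.78] F [ 0.2 -0.1 -0.2] op 0.704 0.0
 t 17.93 [ 0.4633 -0.194   0.1659] [3.141 0.183 2.753] q [ 1.15  0.36 -1.    2.1   0.52  0.72  1.01] F [0.3 0.4 0.1] op 0.702 0.0
 t 18.61 [ 0.4541 -0.0366  0.1873] [-3.142  0.174  3.081] q [ 1.04  0.29 -1.2   2.16  0.44  0.75  1.08] F [-0.3 -0.3 -0.2] op 0.699 0.0
scene 689 lean 40.9 yaw -21.7 ext [-36.  -21.2 -36. ] [32.6 20.4 45.7] expected top front x 32 z 45
top 341 lean 41.3 yaw -22.5 ext [-18.2 -18.8 -16.6] [36.3 21.  47.1] expected top front x 32 z 45
```

View pics/b3.png

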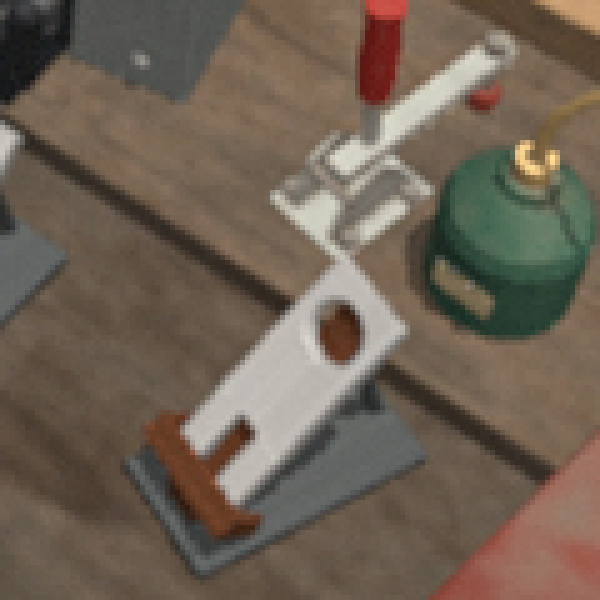

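The picture shows the fork gauge seated, prongs in the tray (at 210,470), eye up at (338,333), leaning 41° against the strut. Next is the tongue gauge.

```bash
python3 - <<'E'
from plant import robot
from h import *
p,o=st(NEW,NY,.001);d=Ro.from_euler('xyz',o).apply([0,0,1])
robot.goto(p-.09*d,o);rep(robot)
c=lin(robot,(p,o),.12,c=10);rep(robot,c)
robot.grip(0,60);s=rep(robot,'grip');print('err',s["tcp_pos"]-p)
lin(robot,st(NEW,NY,.040,0,0,.003),.08);rep(robot)
robot.goto(*st(NEW,NY,.03,.12));rep(robot)
f=pic(robot,"scene",'c1',(200,120,400,300),4)
E
```

```text
t 19.02 [ 0.4381 -0.0363  0.1563] [3.141 0.171 3.08 ] q [ 0.99  0.3  -1.15  2.22  0.5   0.68  1.02] F [ 0.3 -0.2 -0.2] op 0.703 0.0
False t 19.93 [ 0.4558 -0.0364  0.0693] [3.141 0.176 3.08 ] q [ 0.71  0.46 -0.88  2.27  0.81  0.53  0.72] F [-0.  -0.1  0.3] op 0.699 0.0
grip t 20.23 [ 0.4555 -0.0366  0.0695] [-3.141  0.176  3.08 ] q [ 0.72  0.46 -0.88  2.27  0.81  0.53  0.72] F [-2.5  0.5  5.4] op 0.456 59.6
err [ 5.10831775e-04 -9.59529690e-05  9.68293210e-04]
 t 20.85 [ 0.4764 -0.0381  0.0981] [-3.141  0.174  3.08 ] q [ 0.77  0.45 -0.95  2.2   0.72  0.61  0.82] F [-0.5  0.3 -0.3] op 0.456 60.3
 t 21.38 [ 0.4728 -0.0382  0.2105] [-3.14   0.174  3.08 ] q [ 1.03  0.28 -1.2   2.09  0.42  0.81  1.11] F [ 0.6 -0.  -2. ] op 0.453 60.4
```

View pics/c1.png

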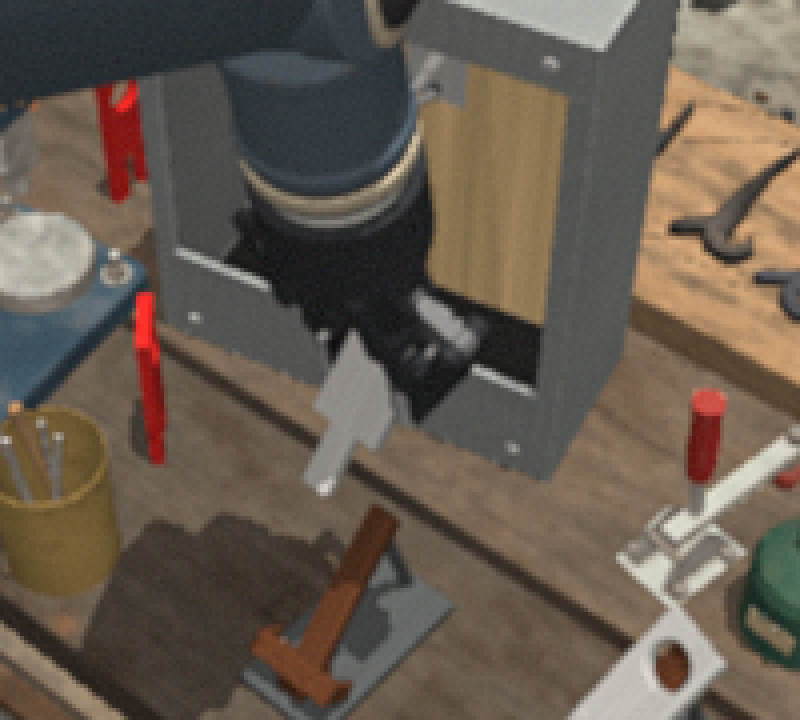

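The tongue gauge is in the jaws, with its tongue tip at (323,488), and the hook is visible at (430,75). I'll check the held pose by ray and depth, then move in front of the hook.

```bash
python3 - <<'E'
from plant import robot
from h import *
f=dict(np.load('c1.npz'));P=cloud(f);h=cv2.cvtColor(f["image"],cv2.COLOR_RGB2HSV);s=robot.sense()
R=Ro.from_euler('z',NY)
g=R.apply([np.sin(40*D),0,np.cos(40*D)]);d=R.apply([np.cos(80*D),0,-np.sin(80*D)])
mid=s["tcp_pos"]-.008*d-G*g
m=(np.linalg.norm(P-mid,axis=-1)<.065)&(h[...,1]<35)&(h[...,2]>120)
k=cv2.connectedComponentsWithStats(m.astype(np.uint8));i=1+k[2][1:,4].argmax();p=P[k[1]==i]
for _ in range(5):
    q=p.mean(0);w,v=np.linalg.eigh(np.cov((p-q).T));dd=(p-q)@v[:,0];p=p[abs(dd)<max(.002,2*dd.std())]
n=v[:,0]*np.sign(v[0,0])
loc=np.stack([(p-mid)@R.apply([np.cos(40*D),0,-np.sin(40*D)]),(p-mid)@R.apply([0,1,0]),(p-mid)@g],1)*1000
print(len(p),'lean',np.degrees(np.arcsin(-n[2])).round(1),'yaw',np.degrees(np.arctan2(n[1],n[0])).round(1),'n',np.median(loc[:,0]).round(1),'z min',np.percentile(loc[:,2],[0,1,3]).round(1),'y at tip',np.percentile(loc[loc[:,2]<-30][:,1],[2,98]).round(1))
for a in((-.14,.12,40*D),(-.12,.04,30*D),(-.10,.022,18*D),(-.08,.02,10*D),(-.05,.0195,0)):
    robot.goto(*cab(*a))
robot.sleep(.15);s=rep(robot);print('err',s["tcp_pos"]-cab(-.05,.0195,0)[0])
pic(robot,"top",'c2t',(190,90,310,210),5)
E
```

```text
369 lean 40.2 yaw -3.4 n -4.5 z min [-56.1 -55.2 -53. ] y at tip [-8.2  7.3]
 t 24.5 [0.583  0.0717 0.1764] [-3.14   0.873 -2.953] q [ 0.62  0.4  -0.95  2.35  2.46  0.46 -0.76] F [-0.  -0.2 -2.7] op 0.453 60.5
err [ 0.00030026 -0.00015866  0.00054032]
```

View pics/c2t.png

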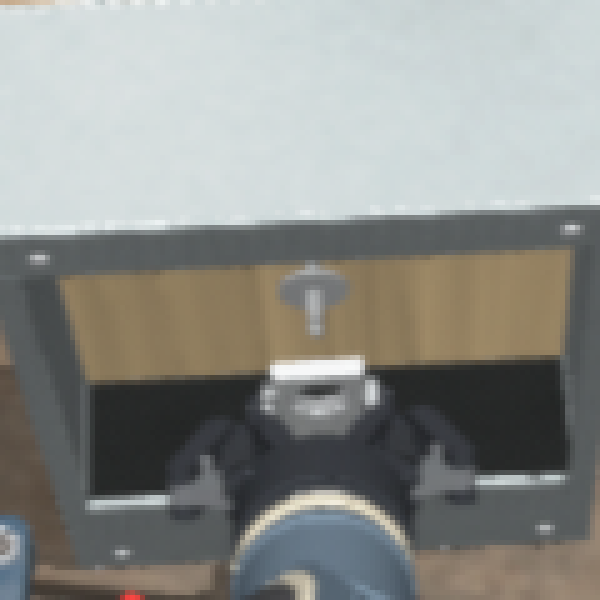

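The held pose matches the model to about 1 mm. The picture shows the hook tip at (316,330) in line with the gauge centre (318,375), so I'll thread it on by the reverse of the removal path.

```bash
python3 - <<'E'
from plant import robot
from h import *
ok=True
for b,u,v in((-.021,.0187,.05),(-.006,.0104,.04),(-.001,.0102,.03)):
    c=lin(robot,cab(b,u,0),v,c=6);rep(robot,f'{b} contact {c}')
    if c: ok=False;break
if ok:
    c=lin(robot,cab(-.001,-.003,0),.03,c=4);s=rep(robot,f'down {c}');print('err',s["tcp_pos"]-cab(-.001,0,0)[0])
    pic(robot,"top",'d1t',(190,90,310,210),5)
E
```

```text
-0.021 contact False t 25.28 [0.6109 0.0775 0.1748] [ 3.141  0.872 -2.953] q [ 0.57  0.43 -0.91  2.3   2.43  0.45 -0.71] F [-0.5  0.5 -0.9] op 0.456 60.5
-0.006 contact False t 25.86 [0.6259 0.0802 0.1665] [ 3.141  0.872 -2.953] q [ 0.54  0.47 -0.89  2.27  2.43  0.47 -0.69] F [-0.4 -0.2 -0.8] op 0.459 60.5
-0.001 contact False t 26.18 [0.6311 0.0811 0.1667] [-3.141  0.873 -2.953] q [ 0.53  0.47 -0.88  2.26  2.42  0.47 -0.68] F [-0.6 -0.2 -0.9] op 0.456 60.5
down True t 26.53 [0.6314 0.0811 0.1583] [-3.139  0.875 -2.951] q [ 0.53  0.5  -0.88  2.27  2.44  0.49 -0.69] F [-0.4  0.3  3.2] op 0.452 60.9
err [6.08346721e-04 2.22088562e-05 1.98407732e-03]
```

```bash
python3 - <<'E'
from plant import robot
from h import *
robot.grip(.7);robot.sleep(.3);rep(robot)
for b,u in((-.05,.0),):
    c=lin(robot,cab(b,u,0),.08,c=8);rep(robot,c)
for a in((-.08,.0,10*D),(-.10,.01,18*D),(-.12,.04,30*D),(-.14,.12,40*D)):
    robot.goto(*cab(*a))
robot.goto((.47,.0,.5),[np.pi,0,-169*D]);rep(robot)
a=pic(robot,"scene",'e1',(220,100,400,340),1);b=pic(robot,"top",'e1t',(150,80,410,290),1)
x=cv2.resize(cv2.imread('pics/e1.png'),(375,500));y=cv2.resize(cv2.imread('pics/e1t.png'),(425,343))
o=np.zeros((500,800,3),np.uint8);o[:,:375]=x;o[:343,375:]=y;cv2.imwrite('pics/e2.png',o)
E
```

```text
t 27.22 [0.6304 0.0808 0.1576] [-3.141  0.872 -2.953] q [ 0.53  0.5  -0.88  2.27  2.44  0.49 -0.69] F [-0.   0.6 -1.1] op 0.697 0.0
False t 27.98 [0.5832 0.0717 0.1567] [-3.141  0.874 -2.953] q [ 0.61  0.46 -0.95  2.37  2.49  0.53 -0.76] F [ 1.3 -0.1  0. ] op 0.7 0.0
 t 31.27 [ 4.693e-01 -2.000e-04  4.979e-01] [ 3.142e+00 -3.000e-03 -2.949e+00] q [ 1.14  0.16 -1.38  1.52  0.16  1.6   1.53] F [-0.2  0.  -0.1] op 0.699 0.0
```

View pics/e2.png

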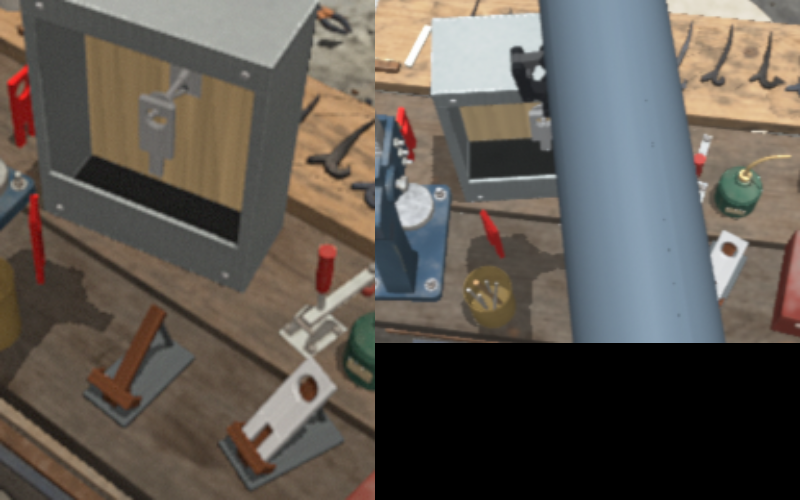

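The picture shows the tongue gauge hanging on the hook by its eye (157,120) and the fork gauge on the spare stand, eye up (308,388). The oil can and tin stand where they were, and the robot is touching nothing.

```bash
python3 -c "
from plant import robot
robot.sleep(.3);print(robot.close_job())"
```

```text
the job is handed in; nothing more can be done
None
```

The job is handed in at about 32 s: the fork gauge leans eye-up on the formerly empty stand, the tongue gauge hangs on the hook by its eye, and I measured no contact with the cabinet's frame; the oil can and scriber tin look unmoved.

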